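# Hold an optical coating probe centred in the guide bore of the board jig

### The arm

A 6-joint arm with a two-finger parallel gripper is mounted at the origin on the work surface. World frame = base frame: x ahead of the robot, y to its left, z up, the work surface at z = 0. Lengths are in mm, angles in degrees, forces in N, time in s.
With the tool pointing down it reaches from about 350 to 850 mm from the base axis. Payload 8.1 kg.
Tool frame: the origin (TCP) lies at the very end of the fingers, on their centre line; the grasp point (between the pads) lies r.tcp_to_grasp behind it (r.tcp_to_grasp is the distance from the TCP to the grasp point, in mm); z points along the fingers, y is the line along which they close (so a half turn about z gives the same grasp; the last joint's range is limited). The gripper opens to 85 mm and grips with 20 to 120 N. Pads are 22 mm wide; open, the fingers measure 114 mm over their backs; the gripper's body (76 mm by 85 mm) begins 54 mm behind the grasp point. The pads swing forward as they close: fully open they stand 13 mm farther back than shut.
Start: joints at [62.258, 7.471, 85.268, -0, 87.261, -4.893], TCP at [232.967, 552.93, 231.292] pointing down, gripper open.
Joint ranges: [-169.43, 169.43], [-51.17, 129.36], [1.28, 143.12], [-76.62, 256.62], [0, 156.53], [-152.29, 152.29]. Speed limits (degrees/s): [136.94, 136.94, 159.86, 180, 180, 180].

### API

Orientations are given as [roll, pitch, yaw] about the fixed x, y, z axes, in that order (R = Rz(yaw) Ry(pitch) Rx(roll)).
In Python, from bench import r gives the robot as it stands.
- The arm moves only by the shell command python3 -m handwheel 'ROWS' [OPENING] [FORCE]. ROWS is JSON, a list of rows, each a list of 4 numbers: the shift along the tool's x, y, z in m, then the turn about the tool's z in degrees. A call has 1 to 10 rows; each row shifts and turns the commanded pose from where the row before left it, along the tool's axes as they then stand; what a row does not reach is not made up. A row lasts 1/10 s, in which the tool goes at most 50 mm and 8.59 degrees, less where a joint would pass 70% of its speed; a pose out of reach is approached as far as the arm can. A call is refused whole if a number of a shift passes 0.05 or a number of a turn 8.59, either way. A call with a gripper value outside its range is refused whole. OPENING is the finger opening in m, from 0 to 0.0854, set as the call begins (- or left out, the last holds). The fingers move at their own pace and stop on an object; FORCE is the grip in N (left out, the last holds). Time passes only in rows, so rows that do not move let the fingers close. It gives the time, the measured TCP pose, the force, the opening and the grip force at its end, in the units of the state.
- r.sense(): the state, without advancing time (a new reading comes with each control period).
- r.snapshot(name): name is "scene" or "top" or "wrist"; returns the picture (480x640x3 uint8, red, green, blue); there is no depth.
- r.camera_params(name): a dict with "fx", "fy", "cx", "cy" (pixels), "R" (3x3) and "t" (3): a world point X has camera coordinates R X + t; the wrist camera has in their place "mount" (4x4, takes a point from camera to tool coordinates, whose origin is the TCP and whose axes are the flange's). Camera axes: x right, y down, z forward; pixel columns grow to the right and rows downward; lengths in mm; the calibration is good to about 2 mm. A picture is of the moment at which its call begins: read the wrist's pose just before it. camera_params takes no time and is no camera call.
- r.hand_in(): hands the job in; it is judged then, once.
The state is a dict: "time": time; "joint_pos": joint angles; "qd": joint speeds; "joint_efforts": joint torques, N m; "tool_pos": TCP position; "tcp_rot": TCP orientation; "ft_force": force on the tool from outside, world axes, zero at the start; "wrist_torque": the same for the moment, N m; "finger_gap": finger opening in mm; "grip_force": force on a finger pad.
Only numpy, scipy, OpenCV 4.12 (cv2) and the standard library are available. Lean on these libraries where they do the work, as an engineer would, in place of code of your own. Each camera call takes 0.05 s, during which the arm holds its last target. There are 200 camera calls.

### The job

The coating on the circuit board in the jig is still wet and its thickness has to be read with the optical probe: first take the black knobbed cap off the jig's guide hole and set it down, upright and without dropping it, in the empty shallow steel tray. Then lift the probe out of its stand by its grey handle, lower its steel stem straight down through the guide hole without touching the jig or the board, and finish while still holding it there: upright, centred in the hole, still, with the tip about 15 mm above the board. Leave everything else on the bench where it is.

Things in the scene. Friction and masses are not known exactly. Their poses are not given: they have to be found in the camera images.
- bore (a point): Centre of the mouth of the guide hole, on the top face of the fixed jig's bridge, 81 mm above the bench; z up along its axis. The hole, 26 mm wide, goes straight through the 16 mm aluminium bridge plate (100 mm along the jig's x, 130 mm along y), 15 mm to +x and 10 mm to -y of the plate's middle. The green board lies 45 mm below the plate. Plywood base 180 x 140 mm.
- target_spot (a point): The bare spot of the board's top face straight under the guide hole, 61 mm below the hole's mouth and 20 mm above the bench. No part stands within 15 mm of it; it must not be touched.
- cap_knob (a point): Loose black cap on the bridge over the guide hole (up to 6 mm off its middle), about 60 g: a flat disc 48 mm in diameter, 6 mm thick, with a plain round knob 20 mm in diameter and 36 mm tall on it (42 mm in all). The point lies on the axis 27 mm above the underside, where the knob can be gripped; z up along the axis.
- tray: Empty shallow square tray of thin steel, fixed to the bench, 140 x 140 mm outside, rim 8 mm high, inner floor 134 x 134 mm and 3 mm above the bench. Origin: centre of its underside; x and y along its sides.
- probe_handle (a point): Middle of the probe's grey round handle (26 mm in diameter, 60 mm tall), on its axis; z up along the axis. Below is a steel stem 10 mm in diameter, 95 mm long: the tip lies 125 mm below this point, the handle's flat underside 30 mm below it. About 160 g. It starts hanging upright in the stand, the handle's underside on the stand's top.
- probe_tip (a point): Lower end of the probe's stem, on its axis; z up along the axis.
- stand_hole (a point): Centre of the 16 mm hole in the top plate (74 x 74 x 8 mm) of the probe's stand, on its top face 110 mm above the bench. The steel stand is fixed to the bench, base 90 x 90 mm. The probe is drawn straight up out of it.
- lacquer_can: Bystander: closed aluminium can, 60 mm in diameter, 100 mm tall; origin centre of its underside.
- tape_roll: Bystander: roll of pale tape lying flat, 90 mm in diameter, 24 mm high; origin centre of its underside.
- brush: Bystander: brush lying flat, 180 mm long along its x; origin at its middle, on the bench.
- spare_board: Bystander: populated green circuit board lying flat, 100 x 75 mm; origin centre of its underside.
- plug_cup: Bystander: white cup, 56 mm in diameter, 50 mm tall; origin centre of its underside.
- screwdriver: Bystander: screwdriver lying flat, 140 mm long along its x; origin at its middle, on the bench.
- thinner_jar: Bystander: closed amber jar, 64 mm in diameter, 85 mm tall; origin centre of its underside.
Not all that is in view belongs to the job. There is more than one size of the part that bears probe_handle; the job needs the smaller. Several things have the shape of the tray; the one meant has the colours described above.

How it is judged (in metres and radians):
On the way, in this order (a step that is already met when the one before it is completed fails the run):
1. the cap stands in the tray, upright, at rest and let go (x of cap_knob in the frame of tray between -0.05 and 0.05 m and y of cap_knob in the frame of tray between -0.05 and 0.05 m and z of cap_knob in the frame of tray below 0.036 m and angle between cap_knob's own z axis and vertical below 0.15 rad and contact force between the fingers and cap below 0.05 N and linear speed of cap below 0.02 m/s), for 0.2 s.
2. the probe is held upright, drawn clear of its stand, its tip higher than the jig's bridge (height (world z) of probe_tip above 0.083 m and angle between probe_tip's own z axis and vertical below 0.3 rad and contact force between the fingers and probe above 1 N), for 0.1 s.
At the end, for the whole second after the job is handed in: Probe held still (under 10 mm/s) by the gripper alone: tip within 4 mm of the hole's axis and 6 to 24 mm above the board, within 4 degrees of upright, touching neither jig nor stand. Cap at rest on the tray floor, upright within 8 degrees, within 50 mm of its middle along each side, let go (all of step 1 and horizontal distance between probe_tip and bore below 0.004 m and angle between probe_tip's own z axis and vertical below 0.07 rad and z of probe_tip in the frame of target_spot between 0.006 and 0.024 m and contact force between the fingers and probe above 1 N and contact force between probe and jig below 0.05 N and contact force between probe and stand below 0.05 N and linear speed of probe below 0.01 m/s); the arm keeps its last pose, push and grip.
It fails at once if the probe touches the jig or its board (more than 0.5 N) (contact force between probe and jig above 0.5 N).
It fails at once if the cap is dropped: it moves faster than 0.8 m/s with the fingers off it (linear speed of cap above 0.8 m/s and contact force between the fingers and cap below 0.05 N).
It fails at once if a bystander is shifted by more than 30 mm (distance of any of lacquer_can, tape_roll, brush, spare_board, plug_cup, screwdriver, thinner_jar from where it was at the start of the episode above 0.03 m).
It also fails if it takes over 72 s, if anything falls off the work surface, if the arm or the gripper's body presses on something with over 40 N, if the wrist force passes 120 N, or if a joint passes its speed limit or range.

## Working session

There is one attempt and no reset: what is moved stays moved. The work goes in short steps, Python scripts to look and compute and a shell command to move; the robot and the scene stay as the last step left them, time stands still between calls to the robot, and variables do not carry over. Pictures are saved under pics/ and viewed, at most 10 in all, crops included, and the job is handed in when it is done.

```bash
ls; mkdir -p pics; python3 - <<'E'
from bench import r
import cv2
s=r.sense();print(s, r.tcp_to_grasp)
for n in("scene","top"):
    cv2.imwrite(f"pics/{n}1.png",r.snapshot(n)[:,:,::-1]);print(r.camera_params(n))
print(r.camera_params("wrist"))
E
```

```text
pics
{'time': 0.0, 'joint_pos': array([ 6.22572451e+01,  7.51461139e+00,  8.53299437e+01, -1.26812713e-03,
        8.72603167e+01, -4.89278088e+00]), 'qd': array([ 0.06643871, -0.16108499,  0.0134255 ,  0.02881175, -0.06324449,
        0.09366292]), 'joint_efforts': array([ 4.76998393e-04, -5.69390881e+01, -5.00555170e+01,  1.11206832e-04,
        1.42000912e-02,  1.49453024e-05]), 'tool_pos': array([232.7206882 , 552.43636168, 230.24322909]), 'tcp_rot': array([-1.79895402e+02, -7.68270863e-03,  1.57150081e+02]), 'ft_force': array([-0.3150041 , -1.41059344, -0.35136703]), 'wrist_torque': array([-0.02469141,  0.0459132 , -0.02458249]), 'grip_force': 0.0, 'finger_gap': 85.32335905517279} 18.700000000000003
{'fx': 615.2393447088796, 'fy': 615.2393447088796, 'cx': 323.302132200341, 'cy': 231.74866219805585, 'R': array([[-0.35650459,  0.93426571, -0.00721593],
       [ 0.59247748,  0.22009697, -0.77493726],
       [-0.7224091 , -0.28054397, -0.63199697]]), 't': array([ 212.7886126 , -249.20985934, 1886.41185959])}
{'fx': 508.22238218738244, 'fy': 508.22238218738244, 'cx': 309.96173194493593, 'cy': 250.88210634350713, 'R': array([[ 2.94035910e-02, -9.99567150e-01,  9.70206230e-04],
       [-9.90778117e-01, -2.92734584e-02, -1.32294324e-01],
       [ 1.32265462e-01,  2.92866909e-03, -9.91210003e-01]]), 't': array([ -19.33017033,  559.15626904, 1092.62335821])}
{'fx': 336.2362820324027, 'fy': 336.2362820324027, 'cx': 318.11641701638695, 'cy': 238.40320083306617, 'mount': array([[-7.05524155e-05, -9.56892219e-01, -2.90443241e-01,
         7.28488036e+01],
       [ 9.99999927e-01, -1.76653217e-04,  3.39087522e-04,
        -4.19055733e-02],
       [-3.75777945e-04, -2.90443195e-01,  9.56892162e-01,
        -1.42523948e+02],
       [ 0.00000000e+00,  0.00000000e+00,  0.00000000e+00,
         1.00000000e+00]])}
```

View pics/top1.png

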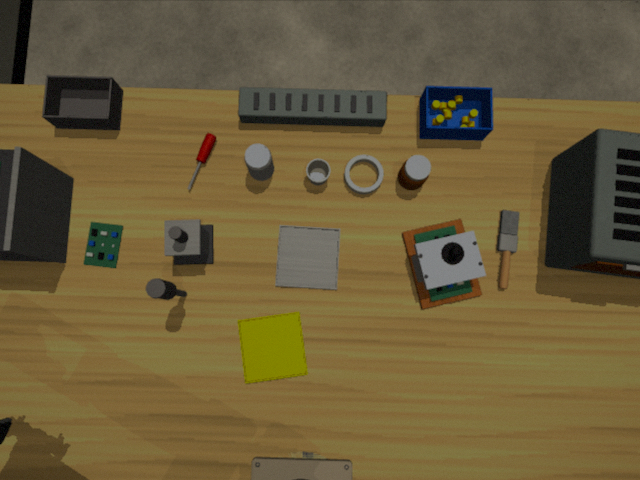

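View pics/scene1.png

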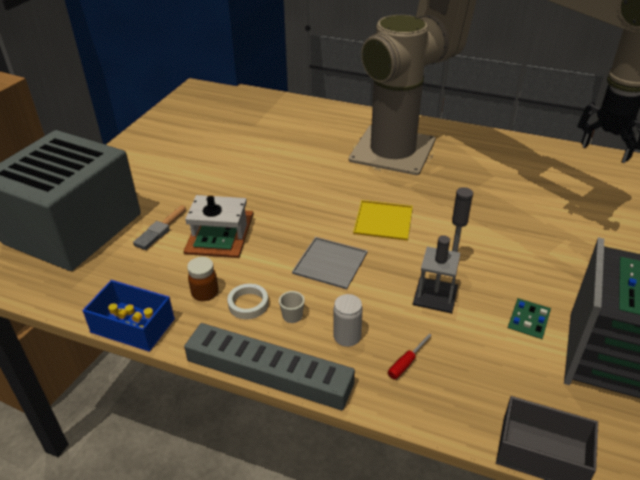

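```bash
cat >h.py <<'E'
import numpy as np, cv2
from bench import r
from scipy.spatial.transform import Rotation as Ro
def cam(n,s=None):
    p=r.camera_params(n)
    if n!="wrist": R,t=np.array(p["R"]),np.array(p["t"])
    else:
        s=s or r.sense(); M=np.array(p["mount"]); T=np.eye(4)
        T[:3,:3]=Ro.from_euler("xyz",s["tcp_rot"],degrees=True).as_matrix(); T[:3,3]=s["tool_pos"]
        W=np.linalg.inv(T@M); R,t=W[:3,:3],W[:3,3]
    return p,R,t
def bp(c,u,v,z):
    p,R,t=c; d=R.T@np.array([(u-p["cx"])/p["fx"],(v-p["cy"])/p["fy"],1]); o=-R.T@t
    return (o+d*(z-o[2])/d[2]).round(1)
def pj(c,X):
    p,R,t=c; q=R@np.array(X)+t; return np.array([p["fx"]*q[0]/q[2]+p["cx"],p["fy"]*q[1]/q[2]+p["cy"]]).round(1)
def tool(d):  # world vector -> tool axes
    return Ro.from_euler("xyz",r.sense()["tcp_rot"],degrees=True).inv().apply(d).round(1)
def snap(n,f,x0=0,y0=0,w=640,h=480,k=1):
    s=r.sense(); im=r.snapshot(n)[y0:y0+h,x0:x0+w,::-1]
    cv2.imwrite(f"pics/{f}.png",cv2.resize(im,None,fx=k,fy=k,interpolation=cv2.INTER_CUBIC)); return s
E
python3 - <<'E'
from h import *
c=cam("top")
print("knobtop",bp(c,453,250,123)); print("tray",bp(c,308,258,5),[bp(c,*q,8) for q in((280,227),(339,228),(337,289),(277,287))])
print("plate",[bp(c,*q,81) for q in((416,248),(475,233),(484,276),(424,290))])
print("probe top",bp(c,178,233,170),"stand",[bp(c,*q,110) for q in((165,222),(200,220),(202,255),(166,257))])
print("bigprobe base",bp(c,182,293,0),"top",bp(c,157,289,200),bp(c,157,289,250))
c=cam("scene");print("scene knob",bp(c,211,199,123),"probe",bp(c,443,239,170),"big",bp(c,463,192,200),bp(c,463,192,250))
E
```

```text
knobtop [ 558.5 -296.7  123. ]
tray [547.3   1.2   5. ] [array([616.6,  67.6,   8. ]), array([618.3, -67.8,   8. ]), array([478.4, -66.3,   8. ]), array([478.9,  69.3,   8. ])]
plate [array([ 566.5, -229.4,   81. ]), array([ 602.8, -356. ,   81. ]), array([ 510.8, -373.8,   81. ]), array([ 477.3, -246.5,   81. ])]
probe top [569.6 257.4 170. ] stand [array([601.8, 302.1, 110. ]), array([608.2, 229.1, 110. ]), array([534.5, 220.7, 110. ]), array([528.1, 295.1, 110. ])]
bigprobe base [459.4 284.9   0. ] top [457. 282. 200.] [454.5 267.  250. ]
scene knob [ 560.6 -303.8  123. ] probe [571.8 260.9 170. ] big [431.6 271.9 200. ] [503.7 279.  250. ]
```

```bash
python3 -m handwheel '[[0,0,-0.015,-7.62],[0,0,-0.015,-7.62],[0,0,-0.015,-7.62],[-0.01,-0.025,0,0],[-0.017,-0.044,0,0],[-0.017,-0.044,0,0],[-0.017,-0.044,0,0],[-0.017,-0.044,0,0],[-0.017,-0.044,0,0],[-0.017,-0.044,0,0]]'
python3 -m handwheel '[[-0.017,-0.044,0,0],[-0.017,-0.044,0,0],[-0.017,-0.044,0,0],[-0.017,-0.044,0,0],[-0.017,-0.044,0,0],[-0.017,-0.044,0,0],[-0.017,-0.044,0,0],[-0.017,-0.044,0,0],[-0.017,-0.044,0,0],[-0.017,-0.044,0,0]]'
python3 -m handwheel '[[-0.017,-0.044,0,0],[-0.017,-0.044,0,0],[-0.01,-0.025,0,0],[0,0,0,0],[0,0,0,0]]'
```

```text
time: 1.1
tool_pos: [345.0, 262.1, 275.9]
tcp_rot: [-180.0, -0.0, -180.0]
ft_force: [0.2, 0.2, 0.2]
finger_gap: 85.4
grip_force: 0.0
time: 2.1
tool_pos: [515.3, -178.0, 275.8]
tcp_rot: [180.0, -0.0, 180.0]
ft_force: [0.7, 1.3, 0.2]
finger_gap: 85.3
grip_force: 0.0
time: 2.6
tool_pos: [558.7, -289.2, 275.2]
tcp_rot: [179.9, -0.1, 179.9]
ft_force: [0.1, -0.1, -0.1]
finger_gap: 85.5
grip_force: 0.0
```

```bash
python3 - <<'E'
from h import *
s=snap("wrist","w1",k=1.25); print(s["tool_pos"],s["tcp_rot"]); c=cam("wrist",s)
print(pj(c,[558.5,-297,123]),pj(c,[558.5,-297,81]))
E
```

```text
[ 558.73714714 -289.19917698  275.1862643 ] [ 1.79924675e+02 -9.11917256e-02  1.79948516e+02]
[309.7 220.9] [310.6 211. ]
```

View pics/w1.png

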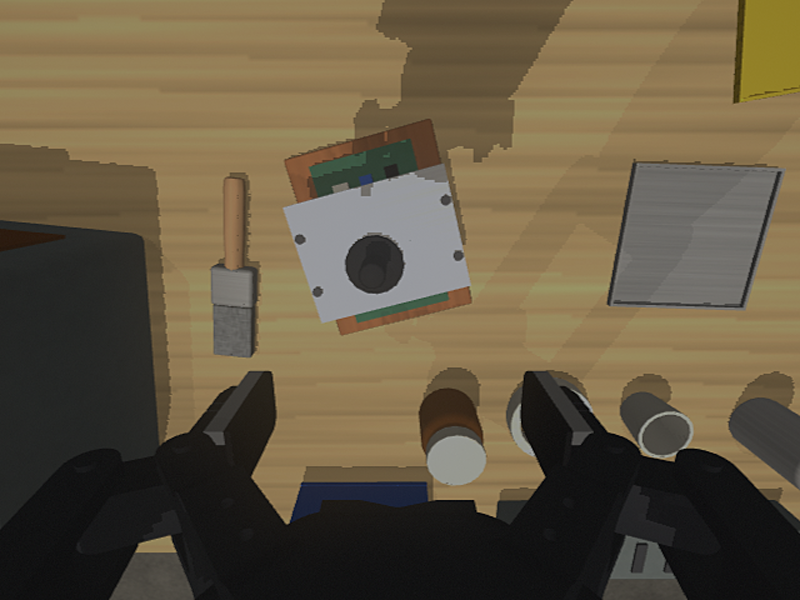

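```bash
python3 - <<'E'
from h import *
c=cam("wrist")
b=lambda u,v,z:bp(c,u/1.25,v/1.25,z)
print("knob",b(372,273,123),"disc",b(374,264,87)); P=np.array([b(*q,81) for q in((284,208),(444,165),(471,288),(320,323))])
print(P,P.mean(0)); print("jar",b(456,460,85)); print("tray",np.mean([b(*q,8) for q in((635,161),(783,168),(745,308),(609,304))],0))
E
```

```text
knob [ 556.5 -307.2  123. ] disc [ 557.6 -307.7   87. ]
[[ 514.  -378.1   81. ]
 [ 481.7 -253.2   81. ]
 [ 579.3 -227.6   81. ]
 [ 610.3 -354.9   81. ]] [ 546.325 -303.45    81.   ]
jar [ 745.6 -233.9   85. ]
tray [ 5.4955e+02 -2.5000e-02  8.0000e+00]
```

```bash
python3 -m handwheel '[[0.0017,-0.018,0.02,0],[0,0,0.04,0],[0,0,0.04,0],[0,0,0.03,0],[0,0,0.03,0],[0,0,0.015,0],[0,0,0.009,0],[0,0,0,0],[0,0,0,0]]' 0.06 30
python3 -m handwheel '[[0,0,0,0],[0,0,0,0],[0,0,0,0],[0,0,0,0],[0,0,0,0],[0,0,0,0],[0,0,0,0]]' 0 30
```

```text
time: 3.55
tool_pos: [558.4, -307.3, 94.1]
tcp_rot: [-179.9, 0.1, -180.0]
ft_force: [0.3, 0.5, 0.3]
finger_gap: 60.1
grip_force: 0.0
time: 4.25
tool_pos: [558.0, -307.4, 93.5]
tcp_rot: [-179.9, 0.1, -180.0]
ft_force: [-1.0, 0.8, 5.9]
finger_gap: 19.0
grip_force: 29.2
```

```bash
python3 -m handwheel '[[0,0,-0.01,0],[0,0,-0.02,0],[0,0,-0.03,0],[0.002,0.015,-0.015,0],[0.002,0.035,0,0],[0.001,0.045,0,0],[0.001,0.045,0,0],[0.001,0.045,0,0],[0.001,0.045,0,0],[0.002,0.04,0,0]]'
python3 -m handwheel '[[0,0.025,0,0],[0,0.012,0,0],[0,0,0.02,0],[0,0,0.03,0],[0,0,0.03,0],[0,0,0.03,0],[0,0,0.02,0],[0,0,0.008,0],[0,0,0,0],[0,0,0,0]]'
```

```text
time: 5.25
tool_pos: [547.0, -35.0, 167.8]
tcp_rot: [180.0, 0.0, -180.0]
ft_force: [2.1, -0.6, 0.0]
finger_gap: 19.0
grip_force: 29.4
time: 6.25
tool_pos: [548.3, -0.5, 30.5]
tcp_rot: [-180.0, 0.1, 180.0]
ft_force: [-0.3, 0.5, 0.8]
finger_gap: 18.9
grip_force: 29.4
```

```bash
python3 - <<'E'
from h import *
s=snap("wrist","w2",k=1.25); print(s["tool_pos"],s["tcp_rot"],s["ft_force"],s["finger_gap"],s["grip_force"])
E
```

```text
[ 5.48303514e+02 -4.82895603e-01  3.05097761e+01] [-1.79986127e+02  8.42174399e-02  1.79985235e+02] [-0.27325212  0.49227949  0.78712609] 18.922385609815933 29.42221462726593
```

View pics/w2.png

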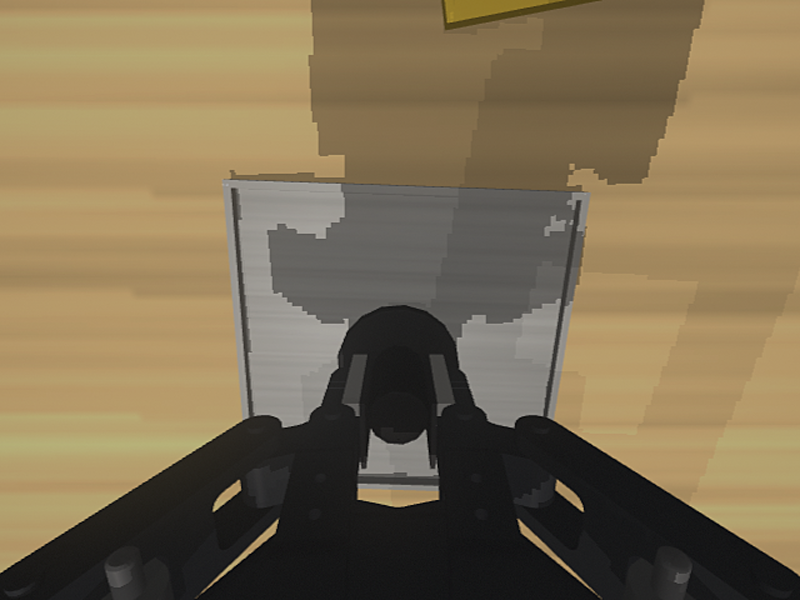

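The cap (disc at ≈(398,355)) is held upright by the knob, over the middle of the tray (sides ≈ x 240–575). Lower it gently.

```bash
python3 -m handwheel '[[0,0,0.006,0],[0,0,0.004,0],[0,0,0.002,0],[0,0,0.001,0],[0,0,0,0],[0,0,0,0]]'
python3 -m handwheel '[[0,0,0.001,0],[0,0,0.0005,0],[0,0,0,0],[0,0,0,0]]'
```

```text
time: 6.9
tool_pos: [547.4, 0.0, 16.3]
tcp_rot: [-180.0, -0.0, -180.0]
ft_force: [-0.1, 0.5, -0.4]
finger_gap: 18.8
grip_force: 29.4
time: 7.3
tool_pos: [547.6, -0.0, 15.5]
tcp_rot: [-180.0, 0.0, -180.0]
ft_force: [-1.6, -0.2, 4.3]
finger_gap: 18.6
grip_force: 30.0
```

```bash
python3 -m handwheel '[[0,0,0,0],[0,0,0,0],[0,0,0,0],[0,0,0,0],[0,0,0,0],[0,0,-0.01,0],[0,0,-0.03,0],[0,0,-0.04,0],[0,0,-0.04,0],[0,0,-0.04,0]]' 0.06
python3 -m handwheel '[[0,0,-0.04,0],[0,0.01,-0.04,0],[0,0.03,-0.03,0],[0,0.04,0,0],[0,0.04,0,0],[0,0.03,0,0],[0,0.015,0,0],[0,0,0,0],[0,0,0,0],[0,0,0,0]]' 
python3 - <<'E'
from h import *
s=snap("wrist","w3",k=1.25); print(s["tool_pos"],s["tcp_rot"])
c=cam("wrist",s); print(pj(c,[570,259,170])*1.25,pj(c,[460,284,0])*1.25,pj(c,[547.5,0,45])*1.25)
E
```

```text
time: 8.3
tool_pos: [547.2, -0.0, 177.2]
tcp_rot: [-180.0, 0.0, -180.0]
ft_force: [0.7, -0.3, -1.0]
finger_gap: 60.1
grip_force: 0.0
time: 9.3
tool_pos: [547.5, 163.8, 284.9]
tcp_rot: [-180.0, 0.0, 179.9]
ft_force: [0.8, -0.1, 0.0]
finger_gap: 60.2
grip_force: 0.0
[547.48580615 163.75724763 284.93136538] [-1.79972318e+02  3.12036542e-03  1.79942408e+02]
[544.5  323.25] [522.875 154.5  ] [220.375 253.375]
```

View pics/w3.png

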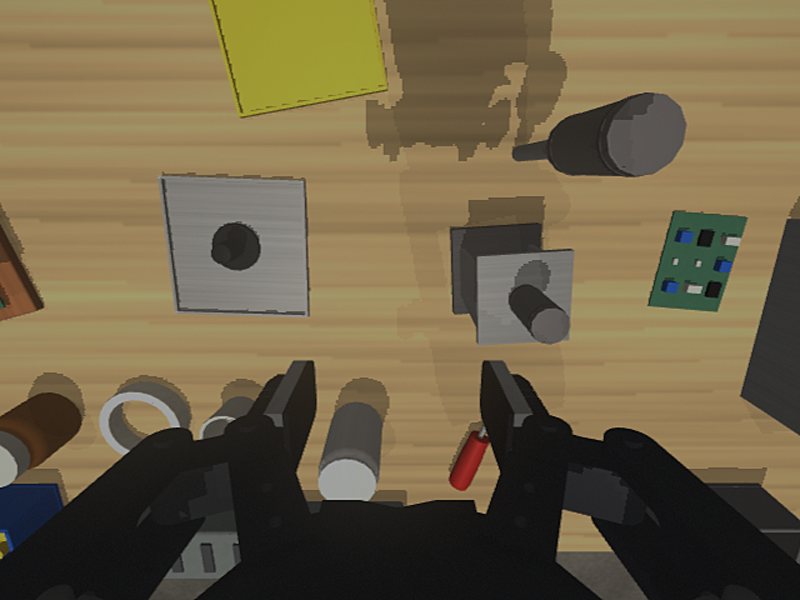

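The cap stands upright in the tray (disc ≈(236,246)). The probe's handle top is at ≈(551,324), and the larger probe's top is at ≈(647,135).

```bash
python3 - <<'E'
from h import *
c=cam("wrist")
b=lambda u,v,z:bp(c,u/1.25,v/1.25,z)
print("probe",b(551,324,170),"base of handle",b(523,299,110)); P=np.array([b(*q,110) for q in((475,257),(573,249),(570,338),(479,344))])
print(P,P.mean(0))
for z in(200,230,260): print(z,b(647,135,z),pj(c,[459,285,z])*1.25)
E
```

```text
probe [570.6 263.3 170. ] base of handle [571.9 262.3 110. ]
[[538.2 222.6 110. ]
 [532.1 297.  110. ]
 [605.1 303.3 110. ]
 [610.3 229.6 110. ]] [571.425 263.125 110.   ]
200 [457.6 289.5 200. ] [637.5 138. ]
230 [459.8 272.9 230. ] [674.875 133.   ]
260 [462.1 256.3 260. ] [726.125 126.   ]
```

```bash
python3 -m handwheel '[[-0.0085,0.035,0,0],[-0.0085,0.035,0,0],[-0.0065,0.029,0,0],[0,0,0.02,0],[0,0,0.03,0],[0,0,0.035,0],[0,0,0.03,0],[0,0,0.025,0],[0,0,0.012,0],[0,0,0.006,0]]' 0.06
python3 -m handwheel '[[0,0,0,0],[0,0,0,0],[0,0,0,0]]'
```

```text
time: 10.35
tool_pos: [570.4, 262.9, 125.5]
tcp_rot: [-180.0, -0.1, 179.9]
ft_force: [0.2, 0.6, -0.2]
finger_gap: 60.1
grip_force: 0.0
time: 10.65
tool_pos: [571.9, 264.3, 128.7]
tcp_rot: [179.9, 0.2, -180.0]
ft_force: [0.0, 0.7, 0.4]
finger_gap: 60.1
grip_force: 0.0
```

```bash
python3 -m handwheel '[[0,0,0,0],[0,0,0,0],[0,0,0,0],[0,0,0,0],[0,0,0,0],[0,0,0,0],[0,0,0,0]]' 0 50
```

```text
time: 11.35
tool_pos: [571.1, 264.1, 127.5]
tcp_rot: [180.0, 0.0, -180.0]
ft_force: [-1.2, -0.8, 4.9]
finger_gap: 24.8
grip_force: 48.9
```

```bash
python3 -m handwheel '[[0,0,-0.005,0],[0,0,-0.01,0],[0,0,-0.02,0],[0,0,-0.025,0],[0,0,-0.025,0],[0,0,-0.02,0],[0,0,-0.01,0],[0,0,-0.005,0],[0,-0.01,0,0],[0,-0.025,0,0]]'
python3 -m handwheel '[[0,-0.035,0,0],[0.001,-0.045,0,0],[0.002,-0.045,0,0],[0.002,-0.045,0,0],[0.002,-0.045,0,0],[0.002,-0.045,0,0],[0.002,-0.045,0,0],[0,-0.045,0,0],[0,-0.04,0,0],[0,-0.025,0,0]]'
python3 -m handwheel '[[0,-0.016,0,0],[0,-0.008,0,0],[0,0,0,0],[0,0,0,0],[0,0,0,0],[0,0,0,0],[0,0,0,0]]'
python3 - <<'E'
from h import *
s=snap("wrist","w4",k=1.25); print(s["tool_pos"],s["tcp_rot"],s["grip_force"])
c=cam("wrist",s); t=s["tool_pos"]
print(pj(c,[563.3,-309.4,81])*1.25,pj(c,t+[0,0,-112.5])*1.25)
E
```

```text
time: 12.35
tool_pos: [569.9, 229.4, 245.1]
tcp_rot: [-180.0, -0.1, -179.9]
ft_force: [0.3, 0.2, -2.6]
finger_gap: 24.9
grip_force: 49.3
time: 13.35
tool_pos: [558.2, -189.3, 244.8]
tcp_rot: [180.0, -0.2, 179.9]
ft_force: [1.1, 0.9, -1.9]
finger_gap: 25.1
grip_force: 49.3
time: 14.05
tool_pos: [560.1, -209.2, 246.9]
tcp_rot: [-180.0, 0.0, -179.9]
ft_force: [0.0, 0.0, -1.9]
finger_gap: 25.2
grip_force: 49.3
[ 560.10257222 -209.23016211  246.94536745] [-1.79998330e+02  1.14591531e-02 -1.79922743e+02] 49.26820993423462
[265.5   275.625] [398.25  291.125]
```

View pics/w4.png

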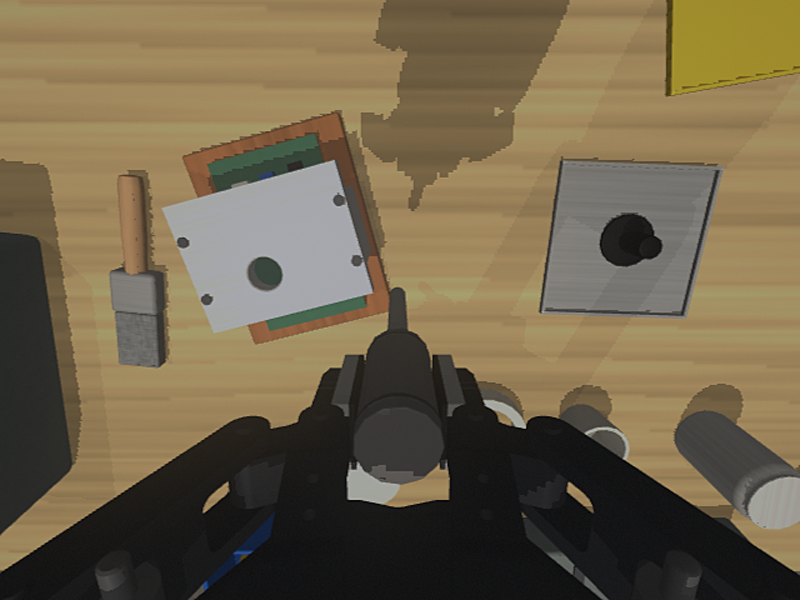

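The hole is clear at ≈(265,273) and the stem tip is at ≈(398,292). An enlarged crop will refine both.

```bash
python3 - <<'E'
import cv2, numpy as np
im=cv2.imread("pics/w4.png"); im=cv2.resize(im,(640,480),interpolation=cv2.INTER_AREA)
a=im[200:240,190:235]; b=im[220:260,295:340]
f=lambda q:cv2.resize(q,None,fx=8,fy=8,interpolation=cv2.INTER_CUBIC)
cv2.imwrite("pics/c4.png",np.clip(np.hstack([f(a),f(b)])*1.6,0,255).astype(np.uint8))
E
```

```text
(no output)
```

View pics/c4.png

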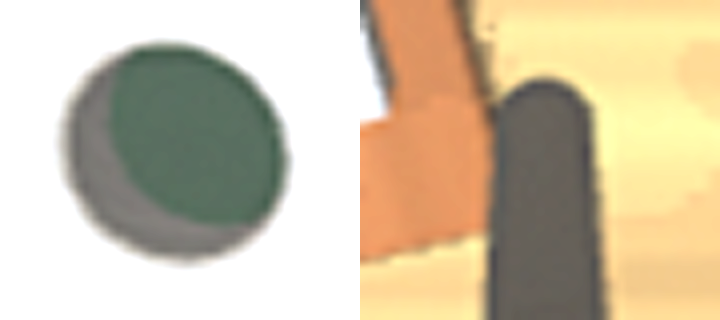

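```bash
python3 - <<'E'
from h import *
s=r.sense(); s["tool_pos"]=np.array([560.10,-209.23,246.95]); s["tcp_rot"]=np.array([179.998,.0115,-179.923]); s["tcp_rot"][0]=-179.998
c=cam("wrist",s)
print("hole",bp(c,211.4,218.6,81)); z=134.4
print("tip",bp(c,317.6,229.3,z)+[5,0,0], bp(c,317.6,229.3,z-3)+[5,0,0])
print(r.sense()["tool_pos"])
E
```

```text
hole [ 561.5 -310.1   81. ]
tip [ 562.1 -210.1  134.4] [ 563.  -210.1  131.4]
[ 560.0751135  -209.42429925  246.92080694]
```

```bash
python3 -m handwheel '[[0.0006,-0.01,0,0],[0,-0.025,0,0],[0,-0.03,0,0],[0,-0.02,0,0],[0,-0.01,0,0],[0,-0.005,0,0],[0,0,0.02,0],[0,0,0.01,0],[0,0,0,0],[0,0,0,0]]'
python3 -m handwheel '[[0,0,0,0],[0,0,0,0],[0,0,0,0],[0,0,0,0]]'
python3 - <<'E'
from h import *
s=r.sense(); a=r.snapshot("wrist")[150:270,250:400,::-1]; b=r.snapshot("top")[190:310,390:540,::-1]
f=lambda q:cv2.resize(q,(400,320),interpolation=cv2.INTER_CUBIC)
cv2.imwrite("pics/c5.png",np.clip(np.hstack([f(a),f(b)])*1.5,0,255).astype(np.uint8))
print(s["tool_pos"],s["tcp_rot"]); c=cam("wrist",s); t=s["tool_pos"]
k=400/150
print("hole in crop",(pj(c,[561.5,-310.1,81])-[250,150])*k,"tip",(pj(c,t+[2,-.9,-112.5])-[250,150])*k)
E
```

```text
time: 15.1
tool_pos: [559.3, -309.3, 216.7]
tcp_rot: [180.0, -0.0, -180.0]
ft_force: [-0.1, -0.4, -2.1]
finger_gap: 24.6
grip_force: 49.4
time: 15.5
tool_pos: [559.5, -310.1, 217.2]
tcp_rot: [-180.0, 0.0, -180.0]
ft_force: [1.3, -0.4, -2.1]
finger_gap: 24.7
grip_force: 49.4
[ 559.48244054 -310.08123241  217.23177952] [-1.79979404e+02  2.84192267e-02 -1.79987811e+02]
hole in crop [182.93333333 206.66666667] tip [180.26666667 227.46666667]
```

View pics/c5.png

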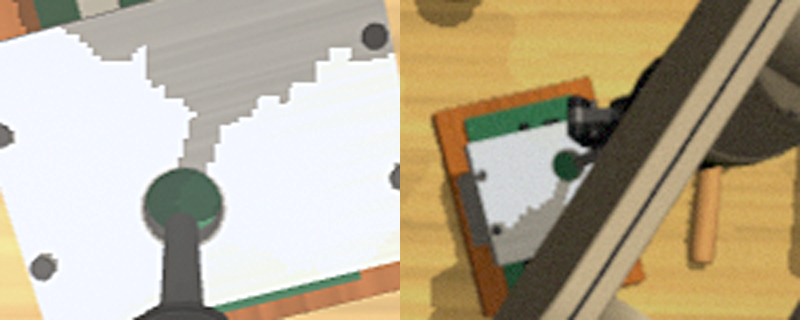

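```bash
python3 -m handwheel '[[0,0.0008,0.004,0],[0,0,0.008,0],[0,0,0.01,0],[0,0,0.01,0],[0,0,0.01,0],[0,0,0.008,0],[0,0,0.004,0],[0,0,0,0],[0,0,0,0],[0,0,0,0]]'
python3 - <<'E'
from h import *
S=[]
for i in range(3):
    s=r.sense(); S.append(s["tool_pos"]); im=r.snapshot("wrist")
print(np.round(S,1))
a=im[160:270,250:390,::-1]
cv2.imwrite("pics/c6.png",np.clip(cv2.resize(a,None,fx=5,fy=5,interpolation=cv2.INTER_CUBIC)*1.5,0,255).astype(np.uint8))
c=cam("wrist",s); t=s["tool_pos"]
print("hole",(pj(c,[561.5,-310.1,81])-[250,160])*5,"stem at 81",(pj(c,[t[0]+2,t[1]-.9,81])-[250,160])*5)
E
```

```text
time: 16.6
tool_pos: [559.7, -309.5, 163.6]
tcp_rot: [-180.0, 0.1, -180.0]
ft_force: [0.4, 0.4, -2.2]
finger_gap: 25.0
grip_force: 49.4
[[ 559.7 -309.5  163.6]
 [ 559.7 -309.5  163.6]
 [ 559.7 -309.4  163.5]]
hole [339.  435.5] stem at 81 [337.5 436.5]
```

View pics/c6.png

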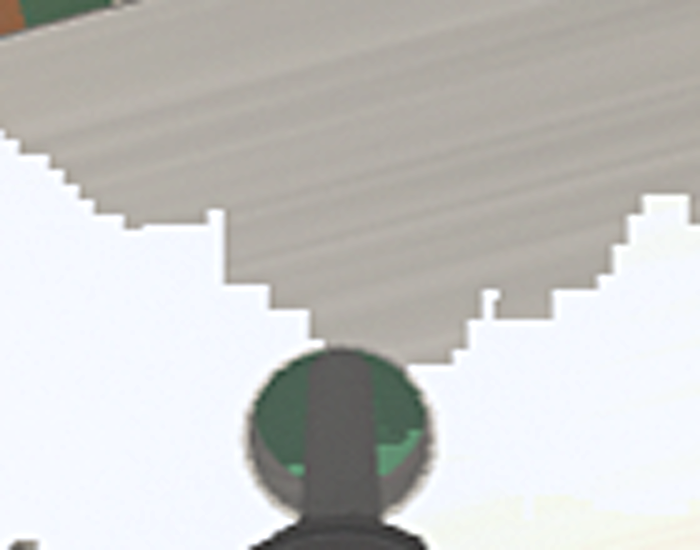

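```bash
python3 - <<'E'
from h import *
c=cam("wrist"); t=r.sense()["tool_pos"]
for X in([t[0]-3,t[1],51],[561.5-13,-310.1,81],[561.5+13,-310.1,81]): print((pj(c,X)-[250,160])*5)
E
python3 -m handwheel '[[0,0,0.004,0],[0,0,0.005,0],[0,0,0.004,0],[0,0,0.002,0],[0,0,0.001,0],[0,0,0,0],[0,0,0,0],[0,0,0,0],[0,0,0,0],[0,0,0,0]]'
python3 -m handwheel '[[0,0,0,0],[0,0,0,0],[0,0,0,0],[0,0,0,0],[0,0,0,0],[0,0,0,0]]'
python3 - <<'E'
from h import *
s=r.sense();print(s["qd"],s["ft_force"],s["tool_pos"],s["tcp_rot"])
a=r.snapshot("scene")[180:260,170:270,::-1]; w=r.snapshot("wrist")[160:240,270:370,::-1]
f=lambda q:cv2.resize(q,None,fx=4,fy=4,interpolation=cv2.INTER_CUBIC)
cv2.imwrite("pics/c7.png",np.clip(np.hstack([f(a),f(w)])*1.5,0,255).astype(np.uint8))
c=cam("scene"); print((pj(c,s["tool_pos"]+[2,-.9,-112.5])-[170,180])*4,(pj(c,[561.5,-310.1,20])-[170,180])*4)
E
```

```text
[343.5 346. ]
[339. 347.]
[339. 522.]
time: 17.75
tool_pos: [559.4, -309.3, 147.0]
tcp_rot: [-180.0, 0.0, -180.0]
ft_force: [-0.7, 0.2, -2.2]
finger_gap: 24.9
grip_force: 49.4
time: 18.35
tool_pos: [559.3, -309.2, 146.8]
tcp_rot: [-180.0, -0.0, -180.0]
ft_force: [0.3, -0.5, -2.7]
finger_gap: 24.9
grip_force: 49.4
[ 0.01656126 -0.14710825  0.01852442  0.01287527  0.07495045 -0.02412536] [ 0.30107318 -0.49250937 -2.69839564] [ 559.34321646 -309.19504655  146.7877846 ] [-1.79999371e+02 -1.57402078e-04 -1.79988309e+02]
[172.  188.8] [174.4 206.4]
```

View pics/c7.png

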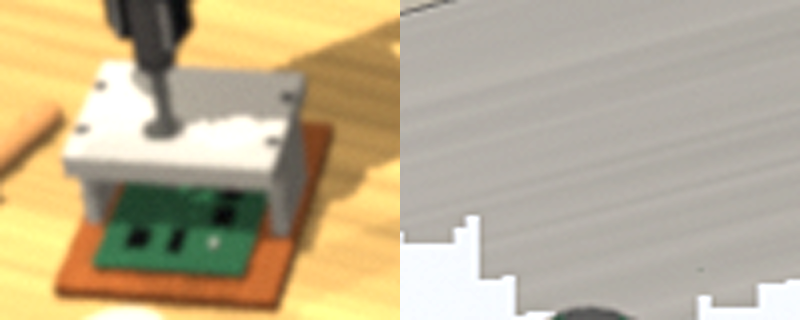

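The stem stands through the hole clear of its edge (scene view, ≈(160,128)). The tip works out at about 14 mm above the board, and the wrist force is steady.

```bash
python3 -c "
from bench import r
print(r.hand_in())"
```

```text
the job is handed in; nothing more can be done
None
```

I handed the job in; no verdict came back. The cap stands upright and released in the steel tray, and the arm is holding the smaller probe still and upright in the guide hole. By my measurements its tip is within about 1 mm of centre and 14 mm above the board.

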